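Turn out and uncap a puzzle canister on a shop display

TASK

Using the upright handle peg, turn the display turntable a quarter turn counterclockwise (seen from above) until it clicks into its stop, so that the canister under the clear canopy comes out to the front. Then take the cap off that canister: it is a quarter-turn twist cap that may loosen either way, so try gently one way and, if it is blocked, the other. Finish holding the cap still and upright straight above its canister, its underside at least 6 cm above where it sat, the turntable still in its stop, the other canister still capped and the other goods left where they stand.

Things in the scene. Friction and masses are not known exactly. Their poses are not given: they have to be found in the camera images.
- stand: Fixed display stand: grey base (dia 300, 20 high) with a light-wood turntable (dia 260, top 40 above the counter). Origin on the counter on the turntable's axis; x away from the robot at yaw 0, y left. Two alike white canisters (dia 76, shoulder 120 above the counter) are fixed on the turntable, each 80 from its axis: at the start one at +y under the canopy, one at -y in the open.
- canopy (a point): Centre of the clear acrylic canopy plate (120 x 120, 5 thick, 205 to 210 above the counter), fixed to the stand over its x -30..90, y 55..175; two 10 mm posts at y 166. Also fixed: a steel detent block 46 high at the stand's x 149..183.
- turntable (a joint): Turntable angle, rad, counterclockwise from above positive; 0 at the start, range -0.3 to 1.9. Spring-ball detents at 0 and 1.571 (quarter turn) pull it in from about 0.06 rad either side; leaving or entering one takes about 8 N at the handle; let go farther out, it springs away. Between them it turns lightly (1 N).
- handle (a point): Centre of the top of the handle: an upright dark-wood round peg, 16 dia, from 40 to 106 above the counter, on the turntable 112 from its axis, at -x of the stand (robot's side) at the start; a quarter turn counterclockwise takes it to -y of the stand.
- neck_canopy (a point): On the axis of the canister under the canopy at the start (the one to uncap): where the centre of its seated cap's underside belongs, 121 above the counter. Moves with the turntable; after the quarter turn it is at -x of the stand, nearest the robot.
- neck_open (a point): The same point of the other canister, in the open at the start; its cap stays on.
- cap_a: One of two alike grey caps; either may sit on either canister (compare with the neck points). Skirt 60 dia, 23 high; on it a solid round grip knob 40 dia, 30 high (23 to 53 above the origin). 50 to 100 g. Origin: centre of its underside, z up, yaw turns with the cap. Inside, the canister's T-shaped neck reaches 18 above the underside.
- cap_b: The other cap, same shape. One cap opens counterclockwise, one clockwise; unmarked, not known beforehand. Wrong way: blocked within 10 degrees. Right way: turns freely, and lifts straight off once 60 to 110 degrees (best 87) from its start. About 1.5 mm of play.
- pawn: Wooden pawn, 55 tall, loose on the middle of the turntable; leave it. Origin at the centre of its underside.
- dice_cup: Black open cup, 76 dia, 85 tall; bystander. Origin at the centre of its underside.
- card_game: Red game box 100 x 70 x 30; bystander. Origin at the centre of its underside.
- ring_tower: Stacking ring tower, 90 dia, 122 tall; bystander. Origin at the centre of its underside.
- toy_car: Wooden toy car, 100 x 67 x 57; bystander. Origin at the centre of its underside.
- marble_jar: Glass jar, 72 dia, 100 tall; bystander. Origin at the centre of its underside.
- puzzle_box: Flat cardboard box 130 x 130 x 45; bystander. Origin at the centre of its underside.
Not all that is in view belongs to the job. Leave any purple look-alike of the cap_a alone. Leave any red look-alike of the cap_b alone.

How it is judged:
On the way, in this order (a step that is already met when the one before it is completed fails the run):
1. the turntable is in its quarter-turn stop, both caps still on (value of joint turntable between 1.52 and 1.62 rad and ((distance between cap_a and neck_canopy below 0.01 m and distance between cap_b and neck_open below 0.01 m) or (distance between cap_b and neck_canopy below 0.01 m and distance between cap_a and neck_open below 0.01 m))), for 0.3 s.
2. the fingers lift the cap of the brought-out canister off its neck (((z of cap_a in the frame of stand above 0.136 m and horizontal distance between cap_a and neck_canopy below 0.03 m and contact force between the fingers and cap_a above 1 N and distance between cap_b and neck_open below 0.01 m) or (z of cap_b in the frame of stand above 0.136 m and horizontal distance between cap_b and neck_canopy below 0.03 m and contact force between the fingers and cap_b above 1 N and distance between cap_a and neck_open below 0.01 m))), for 0.1 s.
At the end, for the whole second after the job is handed in: Turntable within 0.05 rad of its quarter-turn stop; that canister's cap in the fingers (over 2 N), off the stand, still, upright within 0.35 rad, at least 50 mm above its seat and within 50 mm of its canister's axis; other cap within 10 mm of its seat (value of joint turntable between 1.52 and 1.62 rad and ((z of cap_a in the frame of stand above 0.171 m and horizontal distance between cap_a and neck_canopy below 0.05 m and angle between cap_a's own z axis and vertical below 0.35 rad and contact force between the fingers and cap_a above 2 N and contact force between cap_a and stand below 0.1 N and linear speed of cap_a below 0.05 m/s and distance between cap_b and neck_open below 0.01 m) or (z of cap_b in the frame of stand above 0.171 m and horizontal distance between cap_b and neck_canopy below 0.05 m and angle between cap_b's own z axis and vertical below 0.35 rad and contact force between the fingers and cap_b above 2 N and contact force between cap_b and stand below 0.1 N and linear speed of cap_b below 0.05 m/s and distance between cap_a and neck_open below 0.01 m))); the arm keeps its last pose, push and grip.
It fails at once if a bystander is moved more than 40 mm (distance of any of pawn, dice_cup, card_game, ring_tower, toy_car, marble_jar, puzzle_box from where it was at the start of the episode above 0.04 m).
It also fails if it takes over 58 s, if anything falls off the work surface, if the arm or the gripper's body presses on something with over 40 N, if the wrist force passes 120 N, or if a joint passes its speed limit or range.

ROBOT

A 7-joint arm with a two-finger parallel gripper is mounted at the origin on the work surface. World frame = base frame: x ahead of the robot, y to its left, z up, the work surface at z = 0. Lengths are in m, angles in rad, forces in N, time in s.
With the tool pointing down it reaches from about 0.425 to 0.875 m from the base axis. Payload 4.7 kg.
Tool frame: the origin (TCP) lies at the very end of the fingers, on their centre line; the grasp point (between the pads) lies 19 mm behind it; z points along the fingers, y is the line along which they close (so a half turn about z gives the same grasp; the last joint's range is limited). The gripper opens to 85 mm and grips with 20 to 120 N. Pads are 22 mm wide; open, the fingers measure 114 mm over their backs; the gripper's body (76 mm by 85 mm) begins 54 mm behind the grasp point. The pads swing forward as they close: fully open they stand 13 mm farther back than shut.
Start: joints at [-1.314, 0.321, -0.07, 1.45, 0.023, 1.371, -0.057], TCP at [0.156, 0.631, 0.231] pointing down, gripper open.
Joint ranges: [-2.86, 2.86], [-0.3, 2.09], [-1.38, 1.24], [0.06, 2.45], [-1.56, 4.7], [0.09, 2.05], [-2.69, 2.69]. Speed limits (rad/s): [2.57, 2.57, 3.14, 3.14, 3.14, 3.14, 3.14].

INTERFACE

Orientations are given as a unit quaternion [w, x, y, z].
In Python, from rig import monitor, read_camera, workorder gives the robot as it stands.
- The arm moves only by the tool jog_arm, never from a script. Its argument "motion" is one flat list of numbers, 5 for each row, row after row: the finger opening in cm, from 0 to 8.54, then the shift along the world's x, y, z in fractions of the full range, 1 being 60 cm, then the turn about the world's z in a scale on which 1.0 is 2 rad. A call has 1 to 12 rows; each row is the pose to reach, as a shift and turn from the pose commanded when the call began; what a row does not reach only later rows make up. A row lasts 1/8 s, in which the tool goes at most 62.5 mm and 10.7 degrees, less where a joint would pass 70% of its speed; a pose out of reach is approached as far as the arm can. A call with a gripper value outside its range is refused whole. The fingers move at their own pace and stop on an object; the grip force is fixed at half the most. Time passes only in rows, so rows that repeat a pose let the fingers close. It gives the time, the measured TCP pose, the force, the opening and the grip force at its end, in the units of the state.
- monitor.state(): the state, without advancing time (a new reading comes with each control period).
- read_camera(name): name is "scene" or "side" or "wrist"; returns a dict with "img" (420x560x3 uint8, red, green, blue), "range_z" (420x560 float32, m along the optical axis (not along the pixel's ray), 0 where there is no reading), "K" (3x3 intrinsics, pixels), "dist_coeffs" ([k1, k2, p1, p2, k3] as OpenCV has them; the pictures are not rectified), "extrinsics" (4x4, takes a point from camera to world coordinates); the wrist camera has in their place "mount" (4x4, takes a point from camera to tool coordinates, whose origin is the TCP and whose axes are the flange's). Camera axes: x right, y down, z forward; pixel columns grow to the right and rows downward; lengths in m; the calibration is good to about 2 mm. A picture is of the moment at which its call begins: read the wrist's pose just before it.
- workorder.job_done(): hands the job in; it is judged then, once.
The state is a dict: "clock": time; "joints": joint angles; "joint_velocities": joint speeds; "effort": joint torques, N m; "eef_pos": TCP position; "orientation": TCP orientation; "force": force on the tool from outside, world axes, zero at the start; "ft_torque": the same for the moment, N m; "opening": finger opening in m; "grasp_force": force on a finger pad.
Only numpy, scipy, OpenCV 4.12 (cv2) and the standard library are available. Lean on these libraries where they do the work, as an engineer would, in place of code of your own. Each camera call takes 0.05 s, during which the arm holds its last target. There are 200 camera calls.

## Working session

There is one attempt and no reset: what is moved stays moved. The work goes in short steps, Python scripts to look and compute and a tool call to move; the robot and the scene stay as the last step left them, time stands still between calls to the robot, and variables do not carry over. Pictures are saved under pics/ and viewed, at most 10 in all, crops included, and the job is handed in when it is done.

Besides the shell and the picture viewer there is one more tool, called after "Request:" as name(argument=value, ...) on one line, values as JSON. jog_arm: Moves the arm, as the interface text tells. Its arguments: {"type":"object","properties":{"motion":{"type":"array","items":{"type":"number"}}},"required":["motion"]}

```bash
mkdir -p pics; ls
cat > h.py <<'E'
import numpy as np, cv2
from rig import monitor, read_camera, workorder
from scipy.spatial.transform import Rotation as R
def T_wrist(c,s):
    q=s["orientation"]; T=np.eye(4); T[:3,:3]=R.from_quat([q[1],q[2],q[3],q[0]]).as_matrix(); T[:3,3]=s["eef_pos"]
    return T@np.array(c["mount"])
def grab(name):
    s=monitor.state(); c=read_camera(name)
    c["T"]=T_wrist(c,s) if name=="wrist" else np.array(c["extrinsics"])
    return c
def rays(c,uv):
    uv=np.asarray(uv,float).reshape(-1,1,2)
    n=cv2.undistortPoints(uv,np.array(c["K"]),np.array(c["dist_coeffs"])).reshape(-1,2)
    return np.c_[n,np.ones(len(n))]
def plane(c,uv,z):
    d=rays(c,uv)@c["T"][:3,:3].T; o=c["T"][:3,3]
    return o+d*((z-o[2])/d[:,2])[:,None]
def cloud(c):
    h,w=c["range_z"].shape; v,u=np.mgrid[:h,:w]
    r=rays(c,np.c_[u.ravel(),v.ravel()])*c["range_z"].reshape(-1,1)
    return (r@c["T"][:3,:3].T+c["T"][:3,3]).reshape(h,w,3)
def save(c,fn): cv2.imwrite("pics/"+fn,c["img"][:,:,::-1])
E
python3 - <<'E'
from h import *
a=grab("scene");b=grab("side");w=grab("wrist")
for n,c in (("scene",a),("side",b),("wrist",w)):
    np.save(n+".npy",c,allow_pickle=True); print(n,c["T"].round(3).tolist(),np.array(c["K"]).round(1).tolist())
s=monitor.state(); print(s)
save(a,"scene0.png");save(b,"side0.png");save(w,"wrist0.png")
E
```

```text
pics
scene [[-0.151, 0.858, -0.491, 1.084], [0.988, 0.127, -0.084, 0.056], [-0.009, -0.498, -0.867, 1.108], [0.0, 0.0, 0.0, 1.0]] [[406.7, 0.0, 281.4], [0.0, 406.7, 208.0], [0.0, 0.0, 1.0]]
side [[0.973, -0.135, 0.188, 0.264], [-0.231, -0.529, 0.816, -1.092], [-0.01, -0.838, -0.546, 0.856], [0.0, 0.0, 0.0, 1.0]] [[541.0, 0.0, 276.1], [0.0, 541.0, 210.7], [0.0, 0.0, 1.0]]
wrist [[0.24, 0.936, 0.259, 0.09], [0.971, -0.231, -0.066, 0.646], [-0.001, 0.268, -0.964, 0.373], [0.0, 0.0, 0.0, 1.0]] [[374.5, 0.0, 282.4], [0.0, 374.5, 204.2], [0.0, 0.0, 1.0]]
{'clock': 0.15, 'joints': array([-1.31389205,  0.32165642, -0.07009406,  1.45136385,  0.02261097,
        1.37079082, -0.0569115 ]), 'joint_velocities': array([-6.42002612e-04, -2.58348002e-03, -5.99191212e-04, -2.78703912e-03,
       -6.40635862e-05,  2.40395634e-04, -8.53830217e-04]), 'effort': array([ 1.47750429e-04, -4.94095302e+01, -3.82739883e-01, -3.14683986e+01,
        1.30216454e-02,  8.33411847e-03,  3.09616269e-06]), 'eef_pos': array([0.15622509, 0.63054626, 0.23048795]), 'orientation': array([-4.08332512e-05,  1.21092592e-01,  9.92640958e-01, -7.14701907e-04]), 'force': array([0.18635712, 0.5756875 , 0.13067809]), 'ft_torque': array([ 0.03307597, -0.01525245, -0.02363115]), 'grasp_force': 0.0, 'opening': 0.0853801259648603}
```

View pics/scene0.png

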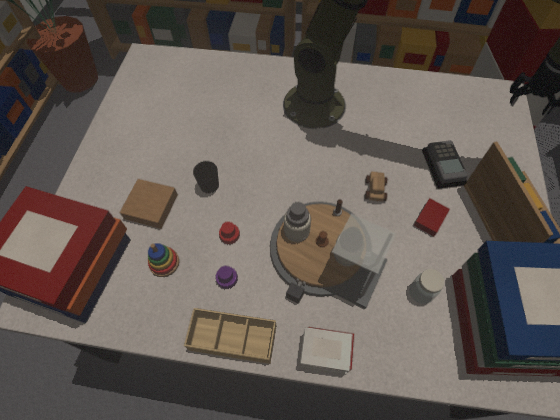

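View pics/side0.png

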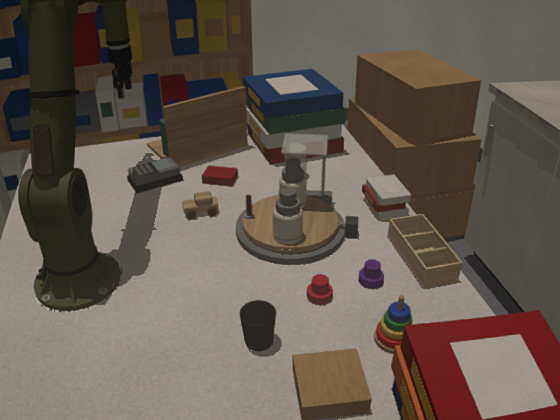

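The scene picture shows the stand centred near (325,245): dark handle peg at (339,207), open grey cap at (297,213), canopy cap at about (355,240), detent block at (295,292), and the toy car at (376,185). The look-alikes are the red cap (229,232) and the purple cap (226,276). The side picture has the peg at (249,207), the open cap at (288,205) and the canopy cap at (294,165).

What could be mistaken: for the handle, the pawn (322,240) and the ring-tower peg (157,245). For the cap, the open cap (297,213), red (229,232) and purple (226,276). I choose the peg at (339,207) and the canopy cap.

Run:
```python
from h import *
for n in("scene","side"):
    c=np.load(n+".npy",allow_pickle=True).item(); P=cloud(c); x=P[...,0];y=P[...,1];z=P[...,2]
    hsv=cv2.cvtColor(c["img"],cv2.COLOR_RGB2HSV)
    roi=np.hypot(x-.6,y-.1)<.35
    # turntable wood
    m=roi&(abs(z-.04)<.006)&(hsv[...,1]>60)
    q=P[m][:,:2]; print(n,"wood",m.sum(),q.min(0).round(3),q.max(0).round(3))
    (cx,cy),r=cv2.minEnclosingCircle(q.astype(np.float32)); print(" circ",cx,cy,r)
    k=roi&(z>.16)&(z<.185)
    nl,lab,st,ce=cv2.connectedComponentsWithStats(k.astype(np.uint8))
    for i in range(1,nl):
        if st[i,4]>25: print(" top",ce[i].round(1),st[i,4],np.median(P[lab==i],0).round(3))
    k=roi&(z>.195)&(z<.22); print(" canopy",k.sum(),np.median(P[k],0).round(3) if k.any() else'')
    k=roi&(z>.075)&(z<.112)&(hsv[...,2]<110)
    nl,lab,st,ce=cv2.connectedComponentsWithStats(k.astype(np.uint8))
    for i in range(1,nl):
        if st[i,4]>8: print(" mid",ce[i].round(1),st[i,4],np.median(P[lab==i],0).round(3),P[lab==i][:,2].max().round(3))
    if n=="scene": crop=c["img"][180:310,260:400]
    else: crop=c["img"][120:270,220:380]
    cv2.imwrite(f"pics/crop_{n}.png",cv2.resize(crop[:,:,::-1],None,fx=4 if n=="scene" else 3.6,fy=4 if n=="scene" else 3.6,interpolation=cv2.INTER_CUBIC))
```

```text
scene wood 3720 [ 0.301 -0.207] [0.92  0.255]
 circ 0.6048336625099182 0.0804203674197197 0.3357681632041931
 top [297.7 208.2] 178 [0.548 0.009 0.172]
 canopy 2211 [0.641 0.182 0.208]
 mid [339.  203.3] 45 [0.471 0.121 0.099] 0.108
 mid [296.2 230.4] 159 [0.577 0.011 0.094] 0.112
 mid [322.7 234.4] 51 [0.573 0.085 0.086] 0.094
 mid [343.  258.4] 14 [0.634 0.147 0.078] 0.082
 mid [425.1 287.2] 82 [0.692 0.363 0.087] 0.098
 mid [366.1 285.5] 14 [0.709 0.21  0.097] 0.111
side wood 3429 [ 0.296 -0.216] [0.918 0.404]
 circ 0.6177845597267151 0.10977523028850555 0.3466413617134094
 top [293.  162.8] 145 [0.598 0.149 0.172]
 top [287.6 193.4] 180 [ 0.545 -0.003  0.173]
 canopy 889 [0.637 0.171 0.21 ]
 mid [296.8 156. ] 44 [0.664 0.354 0.081] 0.09
 mid [323.  172.8] 34 [0.704 0.208 0.096] 0.111
 mid [281.5 186.4] 22 [0.564 0.146 0.106] 0.112
 mid [300.7 191.3] 118 [0.614 0.124 0.094] 0.112
 mid [248.3 200.7] 66 [0.466 0.115 0.094] 0.108
 mid [287.5 224.7] 352 [ 0.538 -0.025  0.094] 0.112
```

View pics/crop_scene.png

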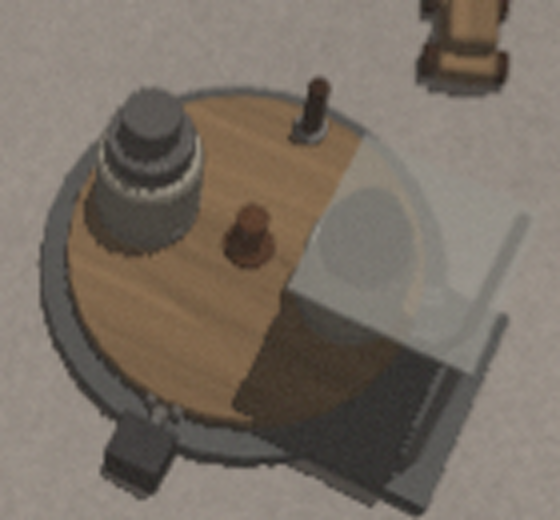

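The crop confirms the choice. The peg is the upright dark stick with its top at crop (318,85), the pawn is the red-brown one at (250,230), and the canopy cap shows through the acrylic at (365,235). The stand axis is about (0.573, 0.077), yaw about -19.6°, and the handle about (0.468, 0.117). I'm moving to hover over the handle.

Units first: shifts go in shares of 60 cm and turns go in shares of 2 rad. So -51.4 cm / 60 = -0.8567, 1.5 cm / 60 = 0.025, -0.45 rad / 2 = -0.225.

Request:
jog_arm(motion=[8.5,0.025,-0.0417,0,-0.015,8.5,0.075,-0.125,0,-0.035,8.5,0.13,-0.2133,0,-0.055,8.5,0.1833,-0.3,0,-0.08,8.5,0.2333,-0.3867,0,-0.1,8.5,0.2867,-0.4733,0,-0.125,8.5,0.34,-0.56,0,-0.15,8.5,0.3917,-0.6467,0,-0.17,8.5,0.4433,-0.7333,0,-0.19,8.5,0.4917,-0.8083,0,-0.21,8.5,0.52,-0.8567,0,-0.225,8.5,0.52,-0.8567,0,-0.225])

```text
clock: 1.65
eef_pos: [0.4693, 0.1138, 0.2313]
orientation: [0.0, 0.342, 0.94, -0.0]
force: [0.1, 1.1, -0.2]
opening: 0.0853
grasp_force: 0.0
```

Run:
```python
from h import *
c=grab("wrist"); s=monitor.state(); print(s["clock"],s["joints"].round(3),s["eef_pos"],R.from_quat(np.roll(s["orientation"],-1)).as_matrix()[:,1])
save(c,"w1.png"); np.save("w1.npy",c,allow_pickle=True)
P=cloud(c); z=P[...,2]; v=c["img"].max(2)
k=(np.hypot(P[...,0]-.468,P[...,1]-.117)<.03)&(z>.06)&(z<.115)
print(k.sum()); 
for lo,hi in((.06,.098),(.1,.112)):
    q=P[k&(z>lo)&(z<hi)]; print(len(q),q.mean(0),q.min(0),q.max(0))
ys,xs=np.where(k&(z>.1)); print(xs.mean(),ys.mean(),plane(c,[xs.mean(),ys.mean()],.106))
```

```text
1.7 [-0.757 -0.054  0.446  1.866  0.024  1.324  0.559] [0.46838895 0.11601008 0.23115258] [ 6.40651070e-01  7.67832133e-01 -1.50544366e-04]
532
156 [0.46161345 0.12294239 0.08015511] [0.45860028 0.11397691 0.06015731] [0.46914136 0.12705139 0.09799611]
362 [0.46606521 0.11961956 0.1060159 ] [0.45867838 0.1115852  0.10052674] [0.47413666 0.12698518 0.10850401]
287.16022099447514 186.35635359116023 [[0.46606077 0.11962368 0.106     ]]
```

View pics/w1.png

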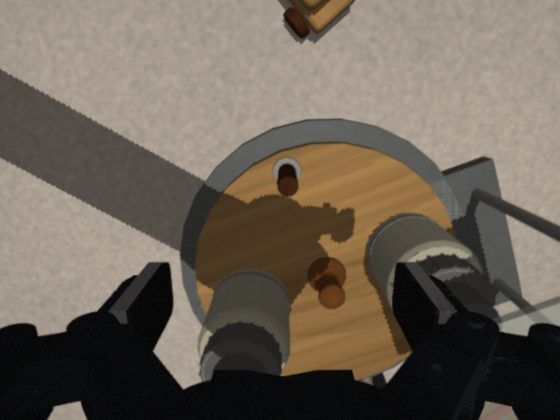

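The wrist view shows the peg top at about (287,186), right below the gripper between the open fingers, with canisters clear on either side. Fitting the rim will give a better axis.

Run:
```python
from h import *
from scipy.optimize import least_squares
c=np.load("w1.npy",allow_pickle=True).item()
P=cloud(c); z=P[...,2]
hsv=cv2.cvtColor(c["img"],cv2.COLOR_RGB2HSV)
q=P[(z>.012)&(z<.027)&(np.hypot(P[...,0]-.572,P[...,1]-.08)<.17)&(P[...,0]<.55)]
# ring annulus 130..150: outermost points per angle
for c0 in [(.572,.08)]:
    cen=np.array(c0)
    for it in range(4):
        a=np.arctan2(q[:,1]-cen[1],q[:,0]-cen[0]); r=np.hypot(*(q[:,:2]-cen).T)
        b=np.round(a/0.03).astype(int); idx=[np.where(b==i)[0][r[b==i].argmax()] for i in np.unique(b) if (b==i).sum()>5]
        e=q[idx][:,:2]
        f=least_squares(lambda p:np.hypot(*(e-p).T)-.150,cen,loss="soft_l1",f_scale=.002); cen=f.x
    print(len(e),cen,np.abs(f.fun).mean())
h=np.array([.4662,.1195]); d=cen-h; print(np.hypot(*d),np.degrees(np.arctan2(d[1],d[0])))
```

```text
94 [0.5731647  0.08213741] 0.0003441708256440697
0.11330229117473795 -19.254220997524534
```

Converted, -16.6 cm / 60 = -0.2767, -15 cm / 60 = -0.25.

Request:
jog_arm(motion=[8.5,-0.0033,0.005,-0.05,0,8.5,-0.0033,0.005,-0.1167,0,8.5,-0.0033,0.005,-0.1833,0,8.5,-0.0033,0.005,-0.25,0,8.5,-0.0033,0.005,-0.2767,0,8.5,-0.0033,0.005,-0.2767,0])

```text
clock: 2.45
eef_pos: [0.4655, 0.1205, 0.0648]
orientation: [-0.001, 0.339, 0.941, -0.001]
force: [0.4, 1.4, 1.0]
opening: 0.0849
grasp_force: 0.0
```

Request:
jog_arm(motion=[0,0,0,0,0,0,0,0,0,0,0,0,0,0,0,0,0,0,0,0,0,0,0,0,0,0,0,0,0,0,0,0,0,0,0,0,0,0,0,0])

```text
clock: 3.45
eef_pos: [0.4668, 0.1201, 0.066]
orientation: [0.0, 0.34, 0.941, 0.0]
force: [-1.7, 0.2, 6.1]
opening: 0.0147
grasp_force: 58.4
```

Run:
```python
from h import *
s=monitor.state(); print(s["clock"],s["joints"].round(3),s["eef_pos"],s["force"],s["opening"],s["grasp_force"])
c=np.array([.573,.082]); p=np.array([.4665,.1195])  # handle
r=p-c; print(np.hypot(*r))
for k in range(1,21):
    t=k*np.pi/2/18; M=np.array([[np.cos(t),-np.sin(t)],[np.sin(t),np.cos(t)]]); print(k,round(t,3),((M@r-r)*100).round(2))
```

```text
3.45 [-0.74   0.121  0.458  2.061 -0.065  0.973  0.63 ] [0.46678227 0.12012245 0.06598557] [-1.671048    0.16231243  6.1084682 ] 0.014654081877977995 58.42668950557709
0.11290925559935282
1 0.087 [-0.29 -0.94]
2 0.175 [-0.49 -1.91]
3 0.262 [-0.61 -2.88]
4 0.349 [-0.64 -3.87]
5 0.436 [-0.59 -4.85]
6 0.524 [-0.45 -5.83]
7 0.611 [-0.22 -6.79]
8 0.698 [ 0.08 -7.72]
9 0.785 [ 0.47 -8.63]
10 0.873 [ 0.93 -9.5 ]
11 0.96 [  1.47 -10.32]
12 1.047 [  2.08 -11.1 ]
13 1.134 [  2.75 -11.82]
14 1.222 [  3.48 -12.48]
15 1.309 [  4.27 -13.07]
16 1.396 [  5.11 -13.59]
17 1.484 [  5.99 -14.03]
18 1.571 [  6.9 -14.4]
19 1.658 [  7.84 -14.69]
20 1.745 [  8.81 -14.89]
```

Converted, -5.8 cm / 60 = -0.0967, -4.9 cm / 60 = -0.0817, 0.52 rad / 2 = 0.26.

Request:
jog_arm(motion=[0,-0.005,-0.015,0,0.045,0,-0.0083,-0.0317,0,0.085,0,-0.01,-0.0483,0,0.13,0,-0.01,-0.065,0,0.175,0,-0.01,-0.0817,0,0.22,0,-0.0083,-0.0967,0,0.26,0,-0.0083,-0.0967,0,0.26])

```text
clock: 4.32
eef_pos: [0.4626, 0.0618, 0.066]
orientation: [0.001, 0.087, 0.996, 0.0]
force: [2.5, 0.4, 3.2]
opening: 0.0145
grasp_force: 60.0
```

Run:
```python
from h import *
s=monitor.state(); print(s["clock"],s["joints"].round(3),s["eef_pos"],s["force"],s["ft_torque"],s["opening"],s["grasp_force"])
```

```text
4.325 [-0.645  0.085  0.476  2.097 -0.047  0.967  1.252] [0.46261371 0.06183931 0.06601871] [2.4760158  0.36531967 3.24436548] [ 0.15955744 -0.40959624  0.0743396 ] 0.014533199594190539 59.9858683347702
```

Converted, -8.6 cm / 60 = -0.1433, -8.2 cm / 60 = -0.1367, 1.05 rad / 2 = 0.525.

Request:
jog_arm(motion=[0,0.005,-0.0167,0,0.045,0,0.01,-0.0317,0,0.09,0,0.0167,-0.0467,0,0.13,0,0.0233,-0.0617,0,0.175,0,0.0333,-0.075,0,0.22,0,0.0433,-0.0883,0,0.265,0,0.0533,-0.1,0,0.305,0,0.0667,-0.1117,0,0.35,0,0.08,-0.1217,0,0.395,0,0.0933,-0.13,0,0.435,0,0.1083,-0.1367,0,0.48,0,0.1233,-0.1433,0,0.525])

```text
clock: 5.82
eef_pos: [0.5365, -0.0228, 0.066]
orientation: [0.001, -0.426, 0.905, 0.0]
force: [0.3, 2.4, 5.9]
opening: 0.0149
grasp_force: 60.6
```

Request:
jog_arm(motion=[0,0,0,0,0,0,0,0,0,0])

```text
clock: 6.08
eef_pos: [0.5361, -0.0226, 0.066]
orientation: [0.001, -0.424, 0.906, 0.0]
force: [1.8, 1.6, 6.7]
opening: 0.0144
grasp_force: 60.6
```

Run:
```python
from h import *
s=monitor.state(); print(s["clock"],s["joints"].round(3),s["eef_pos"],s["force"],s["ft_torque"],s["opening"],s["grasp_force"])
d=s["eef_pos"][:2]-[.573,.082]; print(np.hypot(*d),np.degrees(np.arctan2(d[1],d[0])%(2*np.pi))-160.6)
```

```text
6.075 [-0.418  0.239  0.461  1.935 -0.128  0.995  2.548] [ 0.5360593  -0.02264789  0.06602072] [1.81931503 1.57210765 6.67451485] [ 0.44206991 -0.04733658  0.00910394] 0.014378923217455767 60.6133246421814
0.11097655467013441 89.95697223556621
```

Converted, 17.5 cm / 60 = 0.2917, 17 cm / 60 = 0.2833, -0.3 rad / 2 = -0.15.

Request:
jog_arm(motion=[3,0,0,0,0,5,0,0,0,0,6,0,0,0,0,6,0,0,0,0,6,0,0,0.05,0,6,0,0,0.1167,0,6,0,0,0.2,0,6,0,0,0.2833,0,6,-0.0167,0.0167,0.2917,-0.05,6,-0.05,0.05,0.2917,-0.1,6,-0.0833,0.0833,0.2917,-0.15,6,-0.0833,0.0833,0.2917,-0.15])

```text
clock: 7.58
eef_pos: [0.4843, 0.0276, 0.2404]
orientation: [0.0, -0.286, 0.958, 0.001]
force: [0.5, 0.5, -0.3]
opening: 0.0601
grasp_force: 0.0
```

```bash
cat > look.py <<'E'
import sys
from h import *
from scipy.optimize import least_squares
c=grab("wrist"); s=monitor.state(); save(c,sys.argv[1]); print(s["clock"],s["joints"].round(3),s["eef_pos"])
P=cloud(c); x,y,z=P[...,0],P[...,1],P[...,2]
def circ(k,r,c0):
    q=P[k][:,:2]; hull=cv2.convexHull(q.astype(np.float32))[:,0]
    (a,b),R_=cv2.minEnclosingCircle(q.astype(np.float32)); return len(q),np.round([a,b,R_],4),q.mean(0).round(4),np.median(P[k][:,2])
print("handle",circ((np.hypot(x-.536,y+.024)<.03)&(z>.1)&(z<.112),.008,0))
print("knob",circ((np.hypot(x-.498,y-.108)<.04)&(z>.168)&(z<.18),.02,0))
E
python3 look.py w2.png
```

```text
7.625 [-0.533 -0.05   0.413  1.845  0.02   1.342  2.025] [0.48513671 0.02628415 0.2404765 ]
handle (343, array([ 0.5353, -0.0237,  0.0081]), array([ 0.5345, -0.0236]), np.float64(0.10621808571557323))
knob (360, array([0.5046, 0.0997, 0.0158]), array([0.5065, 0.0959]), np.float64(0.17410969067315646))
```

View pics/w2.png

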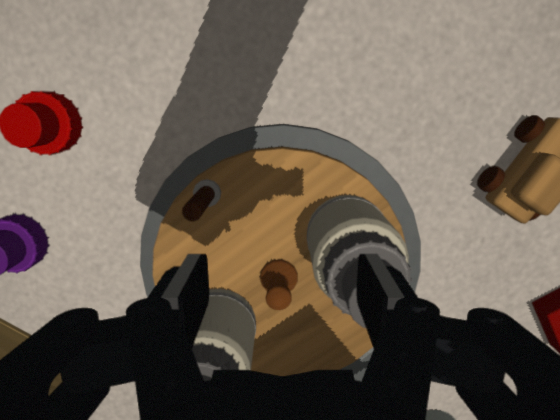

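The wrist view shows the handle at (200,200) at quarter-turn (measured 89.8°) and the brought-out grey cap at (365,275), partly behind a finger. The pawn is undisturbed at (278,285). I'm going over the cap and unwinding the wrist so it can twist either way.

Converted, 8.2 cm / 60 = 0.1367, 1.2 cm / 60 = 0.02, -2 rad / 2 = -1.

Request:
jog_arm(motion=[8.5,0.0017,0.0083,0,-0.09,8.5,0.0033,0.0217,0,-0.18,8.5,0.005,0.035,0,-0.27,8.5,0.0067,0.0483,0,-0.36,8.5,0.01,0.0617,0,-0.45,8.5,0.0117,0.075,0,-0.54,8.5,0.0133,0.0883,0,-0.63,8.5,0.015,0.1017,0,-0.72,8.5,0.0167,0.115,0,-0.81,8.5,0.0183,0.1267,0,-0.9,8.5,0.02,0.1367,0,-0.99,8.5,0.02,0.1367,0,-1])

```text
clock: 9.12
eef_pos: [0.4979, 0.1073, 0.2401]
orientation: [0.0, 0.653, 0.758, -0.0]
force: [-0.0, -0.5, 0.3]
opening: 0.0848
grasp_force: 0.0
```

```bash
python3 look.py w3.png
```

```text
9.175 [-0.579  0.01   0.318  1.792 -0.002  1.34  -0.111] [0.4978378  0.10708178 0.24016171]
handle (284, array([ 0.536 , -0.0232,  0.0082]), array([ 0.5355, -0.022 ]), np.float64(0.10593075437731472))
knob (3477, array([0.4966, 0.1081, 0.0201]), array([0.4965, 0.1092]), np.float64(0.17436635404311296))
```

View pics/w3.png

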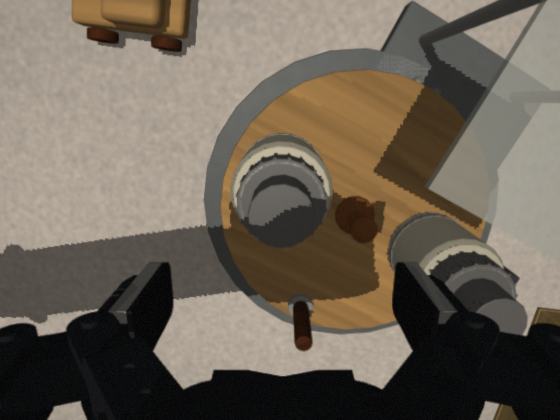

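The view shows the grey cap's knob centred at about (282,205), uncovered, at world (0.4966, 0.1083) and top z 0.174. I'll descend and grip the knob.

Converted, -9.2 cm / 60 = -0.1533, -7.5 cm / 60 = -0.125.

Request:
jog_arm(motion=[7,-0.0017,0.0017,-0.0333,0,7,-0.0017,0.0017,-0.0833,0,7,-0.0017,0.0017,-0.125,0,7,-0.0017,0.0017,-0.1533,0,7,-0.0017,0.0017,-0.1533,0,3,-0.0017,0.0017,-0.1533,0,3,-0.0017,0.0017,-0.1533,0,3,-0.0017,0.0017,-0.1533,0,3,-0.0017,0.0017,-0.1533,0,3,-0.0017,0.0017,-0.1533,0])

```text
clock: 10.42
eef_pos: [0.4973, 0.1092, 0.1498]
orientation: [0.001, 0.653, 0.758, 0.001]
force: [-0.7, 0.2, 6.5]
opening: 0.0384
grasp_force: 60.2
```

Converted, 0.2 rad / 2 = 0.1.

Request:
jog_arm(motion=[3,0,0,0,0.02,3,0,0,0,0.04,3,0,0,0,0.06,3,0,0,0,0.08,3,0,0,0,0.1,3,0,0,0,0.1])

```text
clock: 11.18
eef_pos: [0.496, 0.1085, 0.1498]
orientation: [-0.001, 0.575, 0.818, 0.0]
force: [-4.5, -1.3, 9.2]
opening: 0.0381
grasp_force: 61.0
```

```bash
cat > st.py <<'E'
from h import *
s=monitor.state(); y=R.from_quat(np.roll(s["orientation"],-1)).as_matrix()[:,1]
print(s["clock"],s["joints"].round(3),s["eef_pos"].round(4),s["force"].round(2),s["ft_torque"].round(3),s["opening"],s["grasp_force"],"head",np.arctan2(y[1],y[0]))
E
python3 st.py
```

```text
11.175 [-0.565  0.074  0.312  1.914 -0.026  1.157  0.102] [0.496  0.1085 0.1498] [-4.54 -1.32  9.19] [-0.11   1.02  -0.828] 0.03814631495520831 60.9566205739975 head 0.3449254369522618
```

About 0.83 Nm resists the counterclockwise turn, so that way is blocked. Trying clockwise.

Converted, -0.5 rad / 2 = -0.25.

Request:
jog_arm(motion=[3,0,0,0,-0.05,3,0,0,0,-0.1,3,0,0,0,-0.15,3,0,0,0,-0.2,3,0,0,0,-0.25,3,0,0,0,-0.25])

```text
clock: 11.92
eef_pos: [0.4966, 0.1102, 0.1498]
orientation: [-0.0, 0.759, 0.651, 0.001]
force: [-2.2, 1.3, 7.3]
opening: 0.0378
grasp_force: 60.8
```

```bash
python3 st.py
```

```text
11.925 [-0.585  0.075  0.331  1.915 -0.028  1.155 -0.396] [0.4966 0.1102 0.1498] [-2.23  1.28  7.33] [ 0.328  0.504 -0.006] 0.03781918242453931 60.771934390068054 head -0.15191544308277413
```

Clockwise is free. Turning on, to about 93° from the counterclockwise limit.

Converted, -1.1 rad / 2 = -0.55.

Request:
jog_arm(motion=[3,0,0,0,-0.07,3,0,0,0,-0.14,3,0,0,0,-0.21,3,0,0,0,-0.28,3,0,0,0,-0.35,3,0,0,0,-0.42,3,0,0,0,-0.49,3,0,0,0,-0.55,3,0,0,0,-0.55,3,0,0,0,-0.55])

```text
clock: 13.18
eef_pos: [0.4968, 0.1103, 0.1498]
orientation: [-0.001, 0.987, 0.159, 0.001]
force: [-1.5, 2.2, 6.3]
opening: 0.0383
grasp_force: 60.7
```

```bash
python3 st.py
```

```text
13.175 [-0.628  0.075  0.376  1.916 -0.032  1.154 -1.492] [0.4968 0.1103 0.1498] [-1.47  2.24  6.35] [0.4   0.33  0.024] 0.03825064064636214 60.728909969329834 head -1.2511078337319161
```

Free all the way. Lifting gently to test.

Converted, 1.2 cm / 60 = 0.02, 0.7 cm / 60 = 0.0117.

Request:
jog_arm(motion=[3,0,0,0.005,0,3,0,0,0.0117,0,3,0,0,0.02,0,3,0,0,0.02,0])

```text
clock: 13.68
eef_pos: [0.4965, 0.109, 0.1607]
orientation: [-0.0, 0.987, 0.159, 0.0]
force: [-1.0, -0.1, -0.7]
opening: 0.038
grasp_force: 60.2
```

```bash
python3 st.py
```

```text
13.675 [-0.629  0.064  0.376  1.903 -0.025  1.179 -1.496] [0.4965 0.109  0.1607] [-0.97 -0.07 -0.71] [-0.002 -0.002  0.055] 0.03795651374255588 60.22576689720154 head -1.2521065910520908
```

The load is about 0.7 N, just the cap's weight, so it is free. Raising it.

Converted, 6.8 cm / 60 = 0.1133, 6.5 cm / 60 = 0.1083.

Request:
jog_arm(motion=[3,0,0,0.01,0,3,0,0,0.025,0,3,0,0,0.0433,0,3,0,0,0.0617,0,3,0,0,0.08,0,3,0,0,0.0967,0,3,0,0,0.1083,0,3,0,0,0.1133,0,3,0,0,0.1133,0,3,0,0,0.1133,0,3,0,0,0.1133,0,3,0,0,0.1133,0])

```text
clock: 15.18
eef_pos: [0.4962, 0.1089, 0.2281]
orientation: [0.0, 0.987, 0.159, -0.0]
force: [0.1, -1.3, -0.6]
opening: 0.0384
grasp_force: 60.2
```

```bash
python3 st.py
python3 - <<'E'
from h import *
c=grab("side"); save(c,"side1.png"); P=cloud(c)
cv2.imwrite("pics/side1c.png",cv2.resize(c["img"][100:280,200:400,::-1],None,fx=3,fy=3))
E
```

```text
15.175 [-0.636  0.012  0.373  1.814 -0.004  1.317 -1.514] [0.4962 0.1089 0.2281] [ 0.15 -1.29 -0.63] [ 0.035 -0.087  0.021] 0.038429455071080025 60.23053765296936 head -1.2519989532984137
```

View pics/side1c.png

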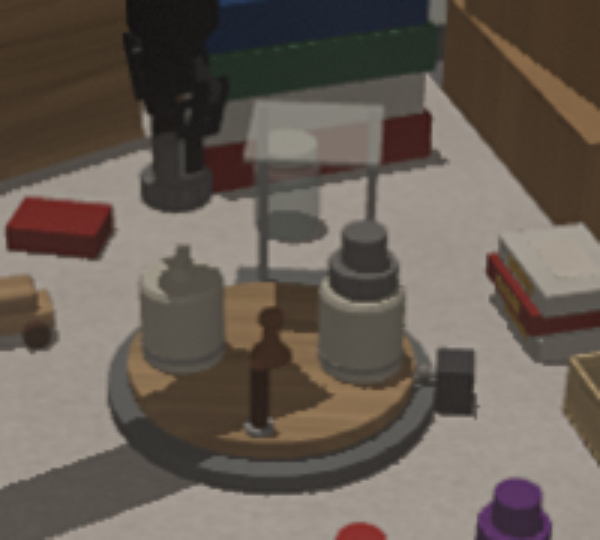

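The crop shows the cap held upright at (175,180) above its bare neck at (183,255). The other cap is seated at (363,265), and the handle is at the front with the pawn in place. Handing in.

```bash
python3 -c "
from rig import workorder; print(workorder.job_done())"
```

```text
the job is handed in; nothing more can be done
None
```

I handed the job in at about 15 s: the turntable is in its quarter-turn stop and the brought-out canister's cap, which opened clockwise, is held upright about 78 mm above its seat, with the other cap still on; the hand-in gave no verdict.

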